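# Lock the large filter holder with the pin spanner

### The job

Close the larger of the two filter holders: take the two-pronged pin spanner off its rest block, set both of its prongs fully into the two holes of the larger holder's lock collar, and only then turn the collar with it clockwise (seen from above) until the collar's lug is home against the stop post. Let go and leave the spanner seated upright in the collar.

Things in the scene. Friction and masses are not known exactly. Their poses are not given: they have to be found in the camera images.
- pin_spanner: Pin spanner, about 0.15 kg: steel bar 108x20x10 mm (x, y, z), on it an upright black grip 50 long (x), 16 thick (y; grip across this from above), top 53 mm above the origin. Two prongs, 9 mm thick, 14 mm long, point down at x = +-42 mm. Origin: centre of the bar's underside; x along the bar, z up; the ends are alike. It lies on the rest block, origin 26 mm above the worktop.
- rest_block: Fixed grey block on which the spanner lies, bar along its x: foot 124x60x6 mm, raised middle 50x34 mm, top 26 mm, between the prongs; lips 4 mm high along the bar's sides. Lift the spanner straight up. Origin: centre of its underside.
- collar_top (a point): Centre of the top face of the LARGER holder's lock collar (132 mm across, top 56 mm above the worktop; the smaller, 92 mm, does not fit). Turns with the collar: the hole centres lie at x = +-42 mm; z up, the turning axis. Holes 24 mm wide, through the 18 mm collar. Seated, the bar rests on the collar, the spanner's origin within 8 mm of this point. The 12 mm lug is on the rim at +y.
- collar (a joint): Turn of that collar (rad), growing clockwise seen from above: 0 to 0.25 at the start, 1.0 with the lug home against the fixed steel stop post at the holder's edge (54 mm high, a hard stop). Friction 0.15 N m; it stays where it is left. The prongs have play in the holes: the collar may lag the spanner by 0.2 rad.

How it is judged:
On the way, in this order (a step that is already met when the one before it is completed fails the run):
1. both prongs are in the holes of the larger collar, which has not yet been turned (z of pin_spanner in the frame of collar_top below 0.005 m and horizontal distance between pin_spanner and collar_top below 0.014 m and angle between the x axis of pin_spanner and the x axis of collar_top, either way round below 0.26 rad and value of joint collar below 0.5 rad), for 0.2 s.
2. the collar is turned home with both prongs in its holes (value of joint collar above 0.82 rad and z of pin_spanner in the frame of collar_top below 0.007 m and horizontal distance between pin_spanner and collar_top below 0.014 m and angle between the x axis of pin_spanner and the x axis of collar_top, either way round below 0.26 rad), for 0.1 s.
At the end, for the whole second after the job is handed in: The larger holder's collar is within 10 degrees (0.18 rad) of its stop, and the spanner, released and at rest, stands upright (within 10 degrees) with both prongs in the collar's holes, its bar within 5 mm of the collar's top (value of joint collar above 0.82 rad and z of pin_spanner in the frame of collar_top below 0.005 m and horizontal distance between pin_spanner and collar_top below 0.014 m and angle between the x axis of pin_spanner and the x axis of collar_top, either way round below 0.26 rad and angle between pin_spanner's own z axis and vertical below 0.17 rad and linear speed of pin_spanner below 0.02 m/s); the robot touches nothing.
It also fails if it takes over 40 s, if anything falls off the work surface, if the arm or the gripper's body presses on something with over 40 N, if the wrist force passes 120 N, or if a joint passes its speed limit or range.

### The arm

A 7-joint arm with a two-finger parallel gripper is mounted at the origin on a cart in front of the work surface, level with it; the furniture and walls round the work are solid. World frame = base frame: x ahead of the robot, y to its left, z up, the work surface at z = 0. Lengths are in m, angles in rad, forces in N, time in s.
With the tool pointing down it reaches from about 0.4 to 0.85 m from the base axis. Payload 10.4 kg.
Tool frame: the origin (TCP) lies on the centre line of the jaws, within the pads' length; the fingertips stand 14 mm ahead of it and the grasp point (between the pads) lies 5 mm behind it (manip.tip_reach is the distance from the TCP to the fingertips, in m); z points along the fingers, y is the line along which they close (so a half turn about z gives the same grasp; the last joint's range is limited). The gripper opens to 85 mm and grips with 20 to 120 N. Pads are 22 mm wide; open, the fingers measure 114 mm over their backs; the gripper's body (76 mm by 85 mm) begins 54 mm behind the grasp point. The pads swing forward as they close: fully open they stand 13 mm farther back than shut.
Start: joints at [1.307, 0.332, -0.065, 1.46, 0.022, 1.35, -0.088], TCP at [0.149, -0.607, 0.245] pointing down, gripper open.
Joint ranges: [-2.6, 2.6], [-0.5, 2.12], [-1.47, 1.34], [0.16, 2.42], [-1.27, 4.41], [0.06, 2.06], [-2.6, 2.6]. Speed limits (rad/s): [2.22, 2.22, 2.79, 2.79, 3.14, 3.14, 3.14].

### API

Orientations are given as a unit quaternion [x, y, z, w].
In Python, from workcell import manip gives the robot as it stands.
- The arm moves only by the shell command python3 -m pendant 'ROWS' [FORCE]. ROWS is JSON, a list of rows, each a list of 7 numbers: the shift along the tool's x, y, z in units of 50 mm (1.0 is 50 mm), then the turn, a rotation vector about the tool's x, y, z in units of 8 degrees (1.0 is 8 degrees), then the opening, from -1 (shut) to 1 (fully open), so that 0 is half open. In form: [[dx, dy, dz, ax, ay, az, jaw], ...]. A call has exactly 10 rows; each row is the pose to reach, as a shift and turn from the pose commanded when the call began, along the tool's axes at that moment; what a row does not reach only later rows make up. A row lasts 1/8 s, in which the tool goes at most 62.5 mm and 10.7 degrees, less where a joint would pass 70% of its speed; a pose out of reach is approached as far as the arm can. A call with a gripper value outside its range is refused whole. The fingers move at their own pace and stop on an object; FORCE is the grip in N (left out, the last holds). Time passes only in rows, so rows that repeat a pose let the fingers close, or fill a call up. It gives the time, the measured TCP pose, the force, the opening and the grip force at its end, in the units of the state.
- manip.get_obs(): the state, without advancing time (a new reading comes with each control period).
- manip.camera(name): name is "scene" or "top"; returns (picture, depth): 384x512x3 uint8, red, green, blue; 384x512 float32, m along the optical axis (not along the pixel's ray), 0 where there is no reading.
- manip.get_calibration(name): a dict with "fx", "fy", "cx", "cy" (pixels), "D" ([k1, k2, p1, p2, k3] as OpenCV has them; the pictures are not rectified), "xyz" and "orientation" of the camera in the world. Camera axes: x right, y up, looking along -z (the intrinsics and any distortion apply to the point x, -y, -z); pixel columns grow to the right and rows downward; lengths in m; the calibration is good to about 2 mm. A picture is of the moment at which its call begins. get_calibration takes no time and is no camera call.
- manip.hand_in(): hands the job in; it is judged then, once.
Trained networks look in the newest picture that a camera, given by its name, has taken for a name from the list of things; names that differ only in an ending like _2 or _b are one class to them, and where a whole thing is asked for, a point or a joint stands for the part that bears it (a point fixed in the world has none). Each returns a list of dicts, best first, with "p" (0 to 1); they miss things now and then, are a little off and sometimes report something else, mostly with a low value. They report only what shows in the picture. A call takes as long as a camera call.
- manip.find_in(thing, camera): "box" ([left, top, right, bottom] in pixels, round what is visible of it).
- manip.trace(thing, camera): "pixels" (384x512 bool, what is visible of it) and "box" ([left, top, right, bottom] in pixels, round what is visible of it).
- manip.tip_of(thing, camera): "pixel" ([column, row] in pixels: a listed point, or the origin of a listed thing).
The state is a dict: "clock": time; "joint_pos": joint angles; "joint_velocities": joint speeds; "tau": joint torques, N m; "position": TCP position; "ee_rot": TCP orientation; "ft_force": force on the tool from outside, world axes, zero at the start; "torque": the same for the moment, N m; "grip_width": opening from 0.0 (shut) to 1.0 (fully open); "grasp_force": force on a finger pad.
Only numpy, scipy, OpenCV 4.12 (cv2) and the standard library are available. Lean on these libraries where they do the work, as an engineer would, in place of code of your own. Each camera call takes 0.05 s, during which the arm holds its last target. There are 200 camera calls.

## Working session

There is one attempt and no reset: what is moved stays moved. The work goes in short steps, Python scripts to look and compute and a shell command to move; the robot and the scene stay as the last step left them, time stands still between calls to the robot, and variables do not carry over. Pictures are saved under pics/ and viewed, at most 10 in all, crops included, and the job is handed in when it is done.

```bash
mkdir -p pics
cat > h.py <<'E'
import numpy as np, cv2
from scipy.spatial.transform import Rotation as R
from workcell import manip
def world(cam,px,depth):
    c=manip.get_calibration(cam); K=np.array([[c['fx'],0,c['cx']],[0,c['fy'],c['cy']],[0,0,1]])
    px=np.atleast_2d(np.array(px,float)); n=cv2.undistortPoints(px[:,None],K,np.array(c['D']))[:,0]
    return n,c
def cloud(cam,px,d):
    n,c=world(cam,px,d); d=np.atleast_1d(d)
    p=np.c_[n[:,0]*d,-n[:,1]*d,-d]
    return R.from_quat(c['orientation']).apply(p)+np.array(c['xyz'])
def plane(cam,px,z):
    n,c=world(cam,px,0); r=R.from_quat(c['orientation']).apply(np.c_[n[:,0],-n[:,1],-np.ones(len(n))])
    o=np.array(c['xyz']); return o+r*((z-o[2])/r[:,2])[:,None]
E
python3 - <<'E'
from h import *
for n in('top','scene'):
    im,d=manip.camera(n); cv2.imwrite(f'pics/{n}0.png',im[:,:,::-1]); np.save(f'{n}0.npy',d)
    c=manip.get_calibration(n); print(n,np.round(c['xyz'],3),R.from_quat(c['orientation']).as_matrix().round(2).tolist(),c['fx'])
    for t in('pin_spanner','rest_block','collar_top'):
        for q in manip.tip_of(t,n)[:3]: print(t,np.round(q['pixel'],1),round(q['p'],2))
        for q in manip.find_in(t,n)[:3]: print(' box',np.round(q['box']),round(q['p'],2))
s=manip.get_obs(); print(s)
print(R.from_quat(s['ee_rot']).as_matrix().round(3))
E
```

```text
top [0.416 0.177 0.934] [[-0.0, 1.0, -0.08], [-1.0, -0.0, -0.02], [-0.02, 0.08, 1.0]] 358.5075866762297
pin_spanner [267.8 207.8] 0.7
 box [260. 190. 273. 231.] 0.81
rest_block [266.8 206.7] 0.78
 box [254. 186. 282. 236.] 0.78
collar_top [325.4 175.6] 0.57
 box [300. 152. 352. 208.] 0.92
scene [0.018 0.768 0.434] [[-0.81, 0.27, -0.52], [-0.58, -0.36, 0.73], [0.01, 0.89, 0.45]] 419.2573845561272
pin_spanner [249.5 206.6] 0.97
 box [226. 180. 277. 214.] 0.91
rest_block [251.2 221.4] 0.85
 box [217. 207. 284. 230.] 0.71
collar_top [265.1 164.4] 0.58
 box [238. 152. 295. 176.] 0.83
{'clock': 0.7, 'joint_pos': array([ 1.30738833,  0.33216442, -0.06471367,  1.46012318,  0.0216505 ,
        1.34988861, -0.08852063]), 'joint_velocities': array([ 0.00191042, -0.00028796,  0.00022655, -0.00083957, -0.00067082,
        0.00044067,  0.00010835]), 'tau': array([ 1.09869698e-04, -6.25101829e+01,  4.91669588e-02, -3.91774356e+01,
        1.65877357e-02,  1.81705036e-03,  3.60208878e-05]), 'position': array([ 0.14906753, -0.60697821,  0.24534873]), 'ee_rot': array([ 9.92759764e-01,  1.20116809e-01, -5.78040489e-06,  5.83516432e-05]), 'ft_force': array([-0.44735283, -0.04580052, -0.90816334]), 'torque': array([-0.00636651, -0.04449968,  0.00900228]), 'grasp_force': 0.0, 'grip_width': 1.0014368293506737}
[[ 0.971  0.238  0.   ]
 [ 0.238 -0.971 -0.   ]
 [-0.     0.    -1.   ]]
```

View pics/top0.png

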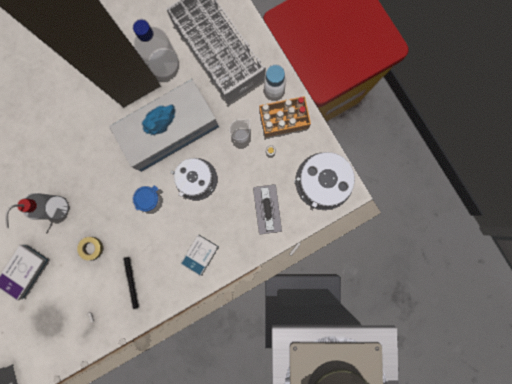

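View pics/scene0.png

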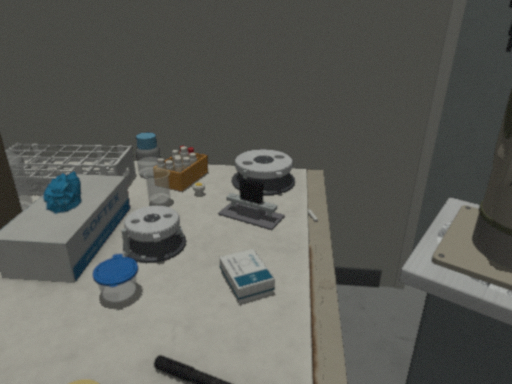

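The top view shows the spanner at about (268,208), the large holder at about (326,180), and the small one at (194,178). I'll zoom in on the first two.

Run:
```python
from h import *
im=cv2.imread('pics/top0.png')[145:240,245:365]; cv2.imwrite('pics/c0.png',cv2.resize(im,None,fx=6,fy=6,interpolation=cv2.INTER_CUBIC))
d=np.load('top0.npy')
uv=np.stack(np.meshgrid(np.arange(512),np.arange(384)),-1)[145:240,245:365].reshape(-1,2)
dd=d[145:240,245:365].ravel(); P=cloud('top',uv,dd)
tz=P[(np.abs(uv[:,0]-230-245*0)<400)]
for z0,z1,nm in((.048,.064,'collar'),(.066,.09,'grip'),(.030,.042,'bar'),(-.02,.012,'table')):
    m=(P[:,2]>z0)&(P[:,2]<z1)&(dd>0)
    q=P[m]; print(nm,m.sum(),q.mean(0).round(4) if m.any() else '', q.min(0).round(3),q.max(0).round(3))
m=(P[:,2]>.048)&(P[:,2]<.064)&(uv[:,0]>295)
(c,r)=cv2.minEnclosingCircle(P[m][:,:2].astype(np.float32)); print('circ',c,r)
for z0,z1 in((.07,.09),(.030,.042)):
    m=(P[:,2]>z0)&(P[:,2]<z1)&(uv[:,0]<285)&(uv[:,1]>180); q=P[m]
    print(cv2.minAreaRect(q[:,:2].astype(np.float32)),q.mean(0),m.sum())
```

```text
collar 2184 [0.5238 0.0238 0.0558] [ 0.428 -0.045  0.048] [0.591 0.174 0.062]
grip 136 [0.452  0.1713 0.0777] [0.428 0.162 0.067] [0.476 0.181 0.082]
bar 367 [0.4786 0.1171 0.0364] [ 0.398 -0.027  0.03 ] [0.556 0.189 0.042]
table 7712 [0.4853 0.0973 0.0005] [ 0.374 -0.083 -0.011] [0.622 0.229 0.012]
circ (0.522304356098175, 0.026787029579281807) 0.07272711396217346
((0.4521830379962921, 0.171214759349823), (0.04887503385543823, 0.01564044877886772), 7.8952507972717285) [0.45222089 0.17131031 0.07783305] 135
((0.45238497853279114, 0.1710606962442398), (0.10772527009248734, 0.03316440433263779), 6.900386333465576) [0.45148805 0.17085044 0.03542907] 231
```

View pics/c0.png

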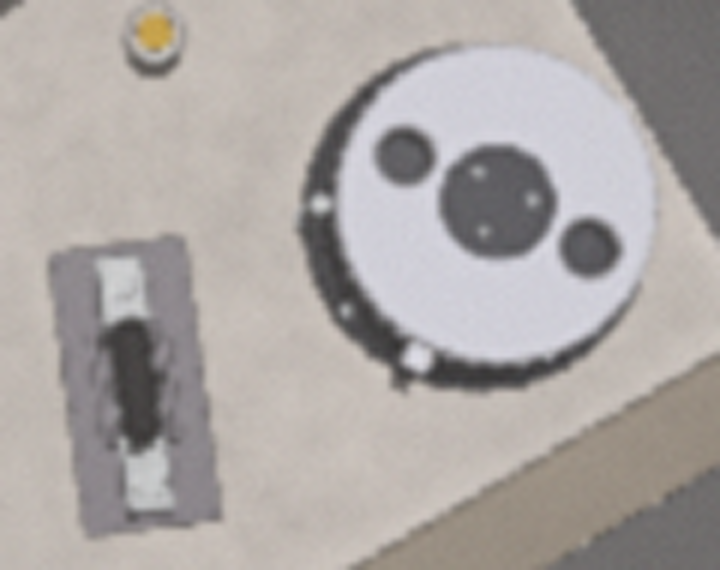

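The holes sit at crop (405,155) and (591,247). The lug is at (418,357), perpendicular to the line between the holes. The stop post is at (320,203), so clockwise moves the lug to it.

```bash
cat > m.py <<'E'
from h import *
def holes(im,cr=(245,145),guess=((405,155),(591,247))):
    g=cv2.cvtColor(im,cv2.COLOR_BGR2GRAY).astype(float); out=[]
    for gx,gy in guess:
        u0,v0=cr[0]+(gx-2.5)/6,cr[1]+(gy-2.5)/6
        V,U=np.mgrid[int(v0)-7:int(v0)+9,int(u0)-7:int(u0)+9]
        w=np.clip(170-g[V,U],0,None)*(np.hypot(U-u0,V-v0)<6.5)
        out.append([(U*w).sum()/w.sum(),(V*w).sum()/w.sum()])
    P=plane('top',out,.056); return P
E
python3 - <<'E'
from m import *
P=holes(cv2.imread('pics/top0.png')); d=P[0]-P[1]; c=P.mean(0)
print(P.round(4),'c',c.round(4),'len',np.hypot(*d[:2]),'ang',np.degrees(np.arctan2(d[1],d[0])))
s=manip.get_obs(); Rt=R.from_quat(s['ee_rot']); p=s['position']
for t in([.42,-.35,.245],[.452,.171,.2],[.452,.171,.058]): print(t,(Rt.inv().apply(np.array(t)-p)/.05).round(2))
for a in(6,7.5,9):print(a, (np.degrees(np.arctan2(Rt.as_matrix()[1,0],Rt.as_matrix()[0,0]))-a)/8)
E
```

```text
[[ 0.5448  0.0596  0.056 ]
 [ 0.5063 -0.0151  0.056 ]] c [0.5255 0.0223 0.056 ] len 0.08409432344985454 ang 62.732534962553274
[0.42, -0.35, 0.245] [ 6.49 -3.7   0.01]
[0.452, 0.171, 0.2] [  9.59 -13.67   0.91]
[0.452, 0.171, 0.058] [  9.59 -13.67   3.75]
6 0.9747109947076338
7.5 0.7872109947076338
9 0.5997109947076338
```

```bash
python3 -m pendant '[[1.3,-0.7,0,0,0,0.1,0],[2.6,-1.4,0,0,0,0.2,0],[3.9,-2.1,0,0,0,0.3,0],[5.2,-2.9,0,0,0,0.4,0],[6.5,-3.7,0,0,0,0.5,0],[6.9,-4.9,0,0,0,0.6,0],[7.3,-6.1,0,0,0,0.7,0],[7.7,-7.3,0,0,0,0.75,0],[8.1,-8.5,0,0,0,0.8,0],[8.5,-9.7,0,0,0,0.8,0]]'
python3 - <<'E'
from h import *
s=manip.get_obs(); Rt=R.from_quat(s['ee_rot']); p=s['position']; print(s['joint_pos'].round(2),Rt.as_matrix().round(3))
for t in([.452,.171,.2],[.452,.171,.058]): print(t,(Rt.inv().apply(np.array(t)-p)/.05).round(2))
E
```

```text
clock: 1.95
position: [0.4408, -0.0878, 0.2456]
ee_rot: [0.998, 0.064, 0.0, 0.0]
ft_force: [0.2, -0.1, 0.6]
grip_width: 0.502
grasp_force: 0.0
[ 0.65 -0.03 -0.54  1.87 -0.02  1.3  -1.32] [[ 0.992  0.129  0.001]
 [ 0.129 -0.992 -0.001]
 [ 0.001  0.001 -1.   ]]
[0.452, 0.171, 0.2] [ 0.89 -5.1   0.91]
[0.452, 0.171, 0.058] [ 0.88 -5.11  3.75]
```

```bash
python3 -m pendant '[[0.1,-1.1,0,0,0,0,0],[0.2,-2.2,0,0,0,0,0],[0.3,-3.2,0,0,0,0,0],[0.3,-4,0,0,0,0,0],[0.3,-4,0.4,0,0,0,0],[0.3,-4,0.8,0,0,0,0],[0.3,-4,0.8,0,0,0,0],[0.3,-4,0.8,0,0,0,0],[0.3,-4,0.8,0,0,0,0],[0.3,-4,0.8,0,0,0,0]]'
cat > rel.py <<'E'
import sys
from h import *
s=manip.get_obs(); Rt=R.from_quat(s['ee_rot']); p=s['position']; M=Rt.as_matrix()
print('j',s['joint_pos'].round(2),'yaw',np.degrees(np.arctan2(M[1,0],M[0,0])).round(2),'z',M[:,2].round(3),p.round(4),s['ft_force'].round(1))
t=np.array(eval(sys.argv[1])); print((Rt.inv().apply(t-p)/.05).round(2))
E
python3 rel.py '[.452,.171,.058]'
```

```text
clock: 3.2
position: [0.4302, 0.1105, 0.2058]
ee_rot: [0.998, 0.064, 0.0, 0.0]
ft_force: [-0.5, -0.6, 0.0]
grip_width: 0.497
grasp_force: 0.0
j [ 0.44 -0.   -0.78  1.93 -0.    1.21 -1.78] yaw 7.38 z [ 0.001 -0.    -1.   ] [0.4302 0.1105 0.2058] [-0.5 -0.6  0. ]
[ 0.58 -1.14  2.96]
```

```bash
python3 -m pendant '[[0.3,-0.6,0,0,0,0,0],[0.58,-1.14,0.5,0,0,0,0],[0.58,-1.14,1.2,0,0,0,0],[0.58,-1.14,1.7,0,0,0,0],[0.58,-1.14,1.7,0,0,0,0],[0.58,-1.14,1.7,0,0,0,0],[0.58,-1.14,1.7,0,0,0,0],[0.58,-1.14,1.7,0,0,0,0],[0.58,-1.14,1.7,0,0,0,0],[0.58,-1.14,1.7,0,0,0,0]]'
python3 rel.py '[.452,.171,.058]'
```

```text
clock: 4.45
position: [0.4514, 0.1707, 0.1204]
ee_rot: [0.998, 0.064, 0.0, 0.0]
ft_force: [-0.7, -0.3, -0.0]
grip_width: 0.502
grasp_force: 0.0
j [ 0.31  0.23 -0.84  1.94  0.19  1.05 -2.05] yaw 7.39 z [ 0. -0. -1.] [0.4514 0.1707 0.1204] [-0.7 -0.3 -0. ]
[ 0.01 -0.    1.25]
```

```bash
python3 -m pendant '[[0,0,0.4,0,0,0,0],[0,0,0.8,0,0,0,0],[0,0,1.1,0,0,0,0],[0,0,1.25,0,0,0,0],[0,0,1.25,0,0,0,0],[0,0,1.25,0,0,0,-1],[0,0,1.25,0,0,0,-1],[0,0,1.25,0,0,0,-1],[0,0,1.25,0,0,0,-1],[0,0,1.25,0,0,0,-1]]' 70; python3 rel.py '[.452,.171,.2]'
```

```text
clock: 5.7
position: [0.4519, 0.171, 0.0585]
ee_rot: [0.998, 0.064, 0.001, -0.0]
ft_force: [-0.6, 0.1, 6.8]
grip_width: 0.178
grasp_force: 68.9
j [ 0.26  0.33 -0.8   1.99  0.29  0.94 -2.13] yaw 7.39 z [ 0.001  0.    -1.   ] [0.4519 0.171  0.0585] [-0.6  0.1  6.8]
[ 0.01 -0.   -2.83]
```

```bash
python3 -m pendant '[[0,0,-0.4,0,0,0,-1],[0,0,-0.9,0,0,0,-1],[0,0,-1.4,0,0,0,-1],[0,0,-1.8,0,0,-0.7,-1],[0.3,0.8,-1.8,0,0,-1.9,-1],[0.6,1.6,-1.8,0,0,-3.1,-1],[0.9,2.4,-1.8,0,0,-4.3,-1],[1.08,3.14,-1.8,0,0,-5.5,-1],[1.08,3.14,-1.8,0,0,-6.9,-1],[1.08,3.14,-1.8,0,0,-6.9,-1]]'; python3 -m pendant '[[0,0,0,0,0,0,-1],[0,0,0,0,0,0,-1],[0,0,0,0,0,0,-1],[0,0,0,0,0,0,-1],[0,0,0,0,0,0,-1],[0,0,0,0,0,0,-1],[0,0,0,0,0,0,-1],[0,0,0,0,0,0,-1],[0,0,0,0,0,0,-1],[0,0,0,0,0,0,-1]]'; python3 rel.py '[.5255,.0223,.0885]'
python3 - <<'E'
from h import *
im,d=manip.camera('scene'); cv2.imwrite('pics/s1.png',cv2.resize(im[80:220,190:340,::-1],None,fx=4,fy=4,interpolation=cv2.INTER_CUBIC))
E
```

```text
clock: 6.95
position: [0.525, 0.0219, 0.1485]
ee_rot: [0.855, 0.519, 0.0, -0.0]
ft_force: [0.4, 0.9, -2.8]
grip_width: 0.178
grasp_force: 68.4
clock: 8.2
position: [0.5251, 0.022, 0.1478]
ee_rot: [0.854, 0.519, -0.0, 0.0]
ft_force: [0.3, 0.3, -2.4]
grip_width: 0.179
grasp_force: 68.4
j [ 0.62  0.31 -0.86  1.81  0.26  1.14 -0.8 ] yaw 62.59 z [ 0. -0. -1.] [0.5251 0.022  0.1478] [ 0.3  0.3 -2.4]
[0.01 0.   1.19]
```

View pics/s1.png

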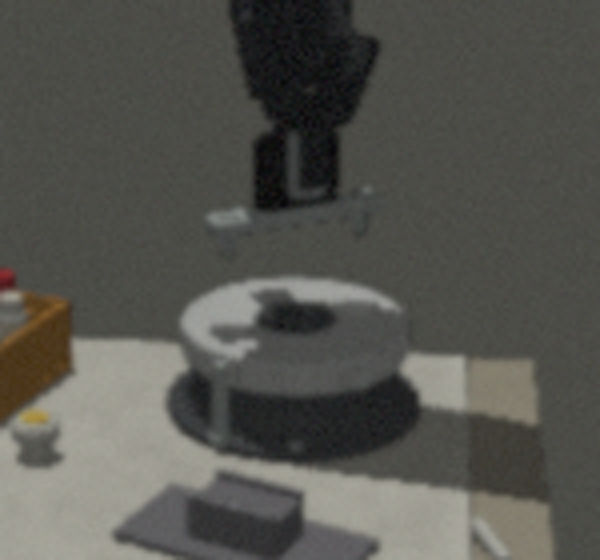

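The spanner hangs level over the large collar, prongs at (228,240) and (362,215), and the rest block is empty. Next I'll lower it carefully.

```bash
python3 -m pendant '[[0,0,0.3,0,0,0,-1],[0,0,0.6,0,0,0,-1],[0,0,0.75,0,0,0,-1],[0,0,0.85,0,0,0,-1],[0,0,0.9,0,0,0,-1],[0,0,0.93,0,0,0,-1],[0,0,0.96,0,0,0,-1],[0,0,0.98,0,0,0,-1],[0,0,0.98,0,0,0,-1],[0,0,0.98,0,0,0,-1]]';  python3 rel.py '[.5255,.0223,.0885]'
```

```text
clock: 9.5
position: [0.5251, 0.022, 0.0989]
ee_rot: [0.854, 0.519, 0.0, 0.0]
ft_force: [-1.1, -0.4, -1.2]
grip_width: 0.181
grasp_force: 68.5
j [ 0.59  0.37 -0.84  1.85  0.31  1.05 -0.85] yaw 62.6 z [ 0. -0. -1.] [0.5251 0.022  0.0989] [-1.1 -0.4 -1.2]
[0.01 0.   0.21]
```

```bash
python3 -m pendant '[[0,0,0.05,0,0,0,-1],[0,0,0.1,0,0,0,-1],[0,0,0.14,0,0,0,-1],[0,0,0.17,0,0,0,-1],[0,0,0.19,0,0,0,-1],[0,0,0.2,0,0,0,-1],[0,0,0.2,0,0,0,-1],[0,0,0.2,0,0,0,-1],[0,0,0.2,0,0,0,-1],[0,0,0.2,0,0,0,-1]]';  python3 rel.py '[.5255,.0223,.0885]'
python3 - <<'E'
from h import *
im,d=manip.camera('scene'); cv2.imwrite('pics/s2.png',cv2.resize(im[80:220,190:340,::-1],None,fx=4,fy=4,interpolation=cv2.INTER_CUBIC))
E
```

```text
clock: 10.75
position: [0.5251, 0.022, 0.0888]
ee_rot: [0.854, 0.519, 0.0, 0.0]
ft_force: [0.1, 0.2, -1.5]
grip_width: 0.175
grasp_force: 68.5
j [ 0.58  0.38 -0.83  1.86  0.33  1.04 -0.86] yaw 62.6 z [ 0. -0. -1.] [0.5251 0.022  0.0888] [ 0.1  0.2 -1.5]
[0.01 0.   0.01]
```

View pics/s2.png

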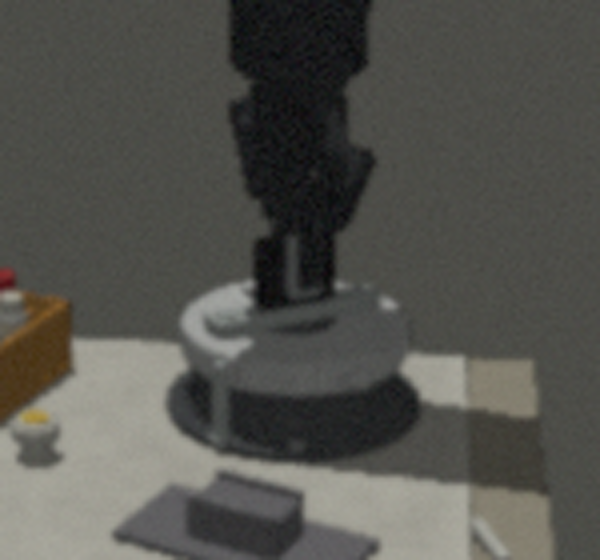

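The bar lies on the collar with both prongs in. Now I'll turn clockwise (+az).

```bash
python3 -m pendant '[[0,0,0.02,0,0,0.3,-1],[0,0,0.02,0,0,0.8,-1],[0,0,0.02,0,0,1.4,-1],[0,0,0.02,0,0,2.0,-1],[0,0,0.02,0,0,2.6,-1],[0,0,0.02,0,0,3.2,-1],[0,0,0.02,0,0,3.8,-1],[0,0,0.02,0,0,4.4,-1],[0,0,0.02,0,0,5,-1],[0,0,0.02,0,0,5,-1]]';  python3 rel.py '[.5255,.0223,.0885]'
cat > tq.py <<'E'
from h import *
s=manip.get_obs();print(s['torque'].round(2),s['ft_force'].round(1))
E
python3 tq.py
```

```text
clock: 12.05
position: [0.5258, 0.0222, 0.0885]
ee_rot: [0.981, 0.196, 0.001, 0.0]
ft_force: [1.2, 0.4, 4.2]
grip_width: 0.179
grasp_force: 69.3
j [ 0.48  0.35 -0.71  1.87  0.27  1.02 -1.51] yaw 22.63 z [ 0.002 -0.    -1.   ] [0.5258 0.0222 0.0885] [1.2 0.4 4.2]
[-0.01 -0.   -0.  ]
[ 0.01 -0.09 -0.02] [1.2 0.4 4.2]
```

```bash
python3 -m pendant '[[0,0,0,0,0,0.2,-1],[0,0,0,0,0,0.4,-1],[0,0,0,0,0,0.6,-1],[0,0,0,0,0,0.8,-1],[0,0,0,0,0,1.0,-1],[0,0,0,0,0,1.1,-1],[0,0,0,0,0,1.2,-1],[0,0,0,0,0,1.3,-1],[0,0,0,0,0,1.4,-1],[0,0,0,0,0,1.5,-1]]';  python3 rel.py '[.5255,.0223,.0885]'; python3 tq.py
python3 - <<'E'
from h import *
im,d=manip.camera('top'); cv2.imwrite('pics/c1.png',cv2.resize(im[145:240,265:385,::-1],None,fx=6,fy=6,interpolation=cv2.INTER_CUBIC))
E
```

```text
clock: 13.3
position: [0.5259, 0.022, 0.0885]
ee_rot: [0.996, 0.093, 0.001, 0.0]
ft_force: [0.1, -0.7, 4.9]
grip_width: 0.18
grasp_force: 69.6
j [ 0.46  0.34 -0.67  1.87  0.25  1.01 -1.7 ] yaw 10.66 z [ 0.002 -0.    -1.   ] [0.5259 0.022  0.0885] [ 0.1 -0.7  4.9]
[-0.01 -0.01 -0.  ]
[-0.11 -0.19  0.12] [ 0.1 -0.7  4.9]
```

View pics/c1.png

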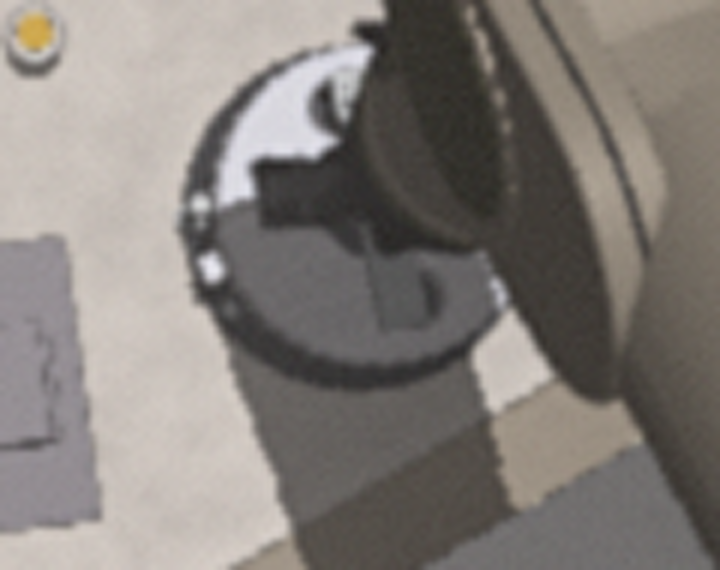

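The lug at (212,268) is about 10–12° short of contact with the post at (200,210). I'll keep turning slowly.

```bash
python3 -m pendant '[[0,0,0,0,0,0.15,-1],[0,0,0,0,0,0.3,-1],[0,0,0,0,0,0.45,-1],[0,0,0,0,0,0.6,-1],[0,0,0,0,0,0.7,-1],[0,0,0,0,0,0.8,-1],[0,0,0,0,0,0.9,-1],[0,0,0,0,0,1.0,-1],[0,0,0,0,0,1.1,-1],[0,0,0,0,0,1.2,-1]]';  python3 rel.py '[.5255,.0223,.0885]'; python3 tq.py
```

```text
clock: 14.6
position: [0.526, 0.0219, 0.0885]
ee_rot: [1.0, 0.009, 0.001, 0.0]
ft_force: [0.8, -0.2, 5.7]
grip_width: 0.18
grasp_force: 69.5
j [ 0.43  0.34 -0.64  1.87  0.24  1.01 -1.86] yaw 1.05 z [ 0.002 -0.    -1.   ] [0.526  0.0219 0.0885] [ 0.8 -0.2  5.7]
[-0.01 -0.01 -0.  ]
[-0.16 -0.27  0.14] [ 0.8 -0.2  5.7]
```

```bash
python3 -m pendant '[[0,0,0,0,0,0.08,-1],[0,0,0,0,0,0.16,-1],[0,0,0,0,0,0.24,-1],[0,0,0,0,0,0.32,-1],[0,0,0,0,0,0.4,-1],[0,0,0,0,0,0.48,-1],[0,0,0,0,0,0.48,-1],[0,0,0,0,0,0.48,-1],[0,0,0,0,0,0.48,-1],[0,0,0,0,0,0.48,-1]]';  python3 rel.py '[.5255,.0223,.0885]'; python3 tq.py
python3 - <<'E'
from h import *
im,d=manip.camera('top'); cv2.imwrite('pics/c2.png',cv2.resize(im[145:240,265:385,::-1],None,fx=6,fy=6,interpolation=cv2.INTER_CUBIC))
E
```

```text
clock: 15.85
position: [0.526, 0.0218, 0.0885]
ee_rot: [1.0, -0.024, 0.001, 0.0]
ft_force: [1.8, -1.6, 5.1]
grip_width: 0.176
grasp_force: 69.9
j [ 0.42  0.33 -0.63  1.87  0.23  1.01 -1.93] yaw -2.71 z [ 0.002 -0.001 -1.   ] [0.526  0.0218 0.0885] [ 1.8 -1.6  5.1]
[-0.01 -0.01 -0.  ]
[-0.36 -0.28  0.76] [ 1.8 -1.6  5.1]
```

View pics/c2.png

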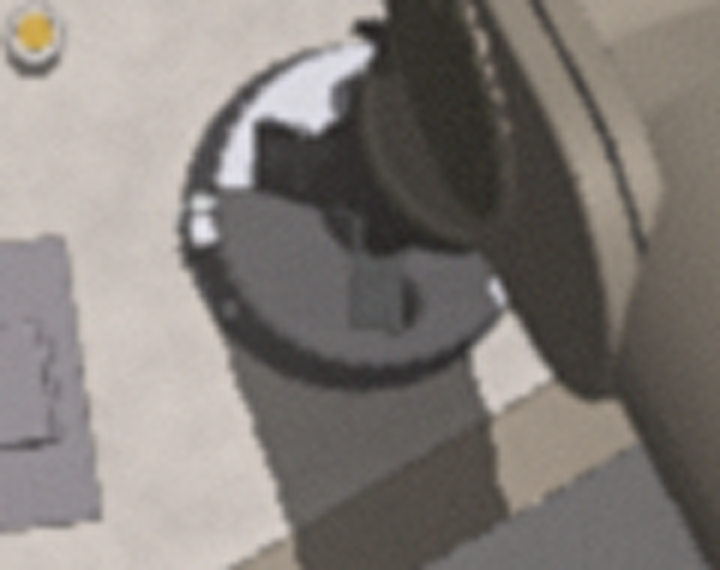

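The lug is against the post and the torque has risen to 0.76 N m, so the collar is home. I'll ease back within the play, release and go up.

```bash
python3 -m pendant '[[0,0,0,0,0,-0.3,-1],[0,0,0,0,0,-0.6,-1],[0,0,0,0,0,-0.9,-1],[0,0,0,0,0,-1,-1],[0,0,0,0,0,-1,-1],[0,0,0,0,0,-1,0],[0,0,0,0,0,-1,0],[0,0,0,0,0,-1,0],[0,0,0,0,0,-1,0],[0,0,0,0,0,-1,0]]'; python3 tq.py; python3 -m pendant '[[0,0,-0.1,0,0,0,0],[0,0,-0.3,0,0,0,0],[0,0,-0.6,0,0,0,0],[0,0,-1,0,0,0,0],[0,0,-1.5,0,0,0,0],[0,0,-2,0,0,0,0],[0,0,-2.5,0,0,0,0],[0,0,-2.5,0,0,0,0],[0,0,-2.5,0,0,0,0],[0,0,-2.5,0,0,0,0]]'
python3 - <<'E'
from h import *
a,d=manip.camera('top'); b,_=manip.camera('scene')
f=lambda i:cv2.resize(i[:,:,::-1],None,fx=4,fy=4,interpolation=cv2.INTER_CUBIC)
cv2.imwrite('pics/f.png',np.hstack([f(a[135:235,285:385]),f(b[110:210,220:320])]))
E
```

```text
clock: 17.15
position: [0.5251, 0.022, 0.0877]
ee_rot: [0.999, 0.045, -0.0, 0.0]
ft_force: [-1.0, -0.1, -0.7]
grip_width: 0.497
grasp_force: 0.0
[-0.02  0.03  0.  ] [-1.  -0.1 -0.7]
clock: 18.4
position: [0.5246, 0.0219, 0.2121]
ee_rot: [0.999, 0.045, -0.001, -0.0]
ft_force: [-0.3, -0.3, 0.4]
grip_width: 0.503
grasp_force: 0.0
```

View pics/f.png

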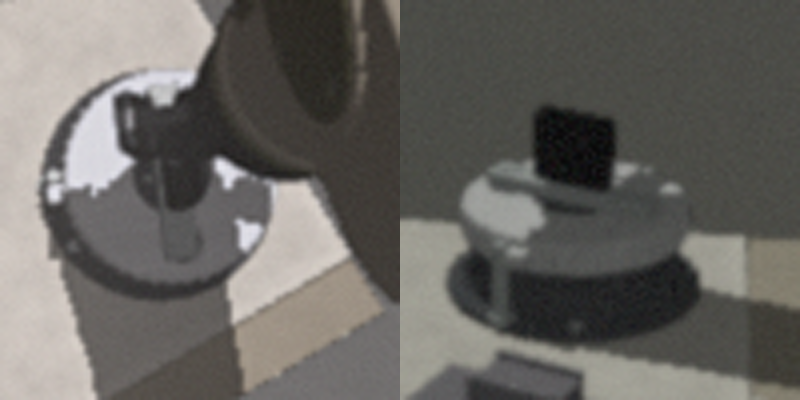

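The spanner stands upright and seated at about (575,150) in the right panel. The lug meets the post at about (53,185) in the left panel, and the gripper is clear.

```bash
python3 -c "
from workcell import manip; print(manip.hand_in())"
```

```text
the job is handed in; nothing more can be done
None
```

The larger holder's collar is turned home, with its lug against the stop post, and the released spanner stands upright and seated in it; I handed the job in, and no verdict came back.

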